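# Pack the sensor kit and present the conductivity housing to the inspection camera

## Task

Make up the sensor kit for its record picture: first stand the tall white nylon mounting block and the amber jar upright side by side in the small undivided grey kit box, both down on its floor and let go. Then lift the metal conductivity housing with the narrow sensing end out of its cradle and hold it in the air in front of the inspection camera, in line with the tilted lens and with the sensing end pointing straight into it, its tip about 80 mm from the glass; finish while still holding it there, still. Do not touch the camera, and leave the other things on the bench where they are.

Things in the scene. Friction and masses are not known exactly. Their poses are not given: they have to be found in the camera images.
- kit_box: small undivided open grey box (not the wider tray with a divider) fixed to the bench, outside 120 x 62 x 32 mm (x, y, z), walls and floor 4 mm thick, so 112 x 54 mm inside; long side along its x. Origin: centre of its underside, on the bench. Block and jar fit in side by side along x with about 12 mm to spare in all, and stand well above the rim.
- block: tall white nylon mounting block, loose, 56 x 44 x 70 mm (x, y, z), standing on the bench; origin: centre of its underside; about 0.2 kg. Two grey dots on its top lie along its x. It may change places with the jar.
- jar: closed amber glass jar, loose, upright, 44 mm diameter, 78 mm high: glass up to 64 mm, above it a black cap 38 mm in diameter; origin: centre of its underside, z up; about 0.13 kg
- cradle: low grey cradle fixed to the bench, base 110 x 60 x 8 mm, two V-shaped saddles 16 mm wide centred 43 mm either side of the middle, up to 45 mm high; the gap between them (70 mm) is free for the fingers. Origin: centre of its underside; x along the housing.
- housing: polished metal conductivity housing, loose, lying level in the cradle: barrel 40 mm diameter, 110 mm long; a narrow sensing end 22 mm in diameter 30 mm long at +x, a black connector 18 x 15 mm at -x. Origin: middle of the barrel on its axis, 47 mm above the bench at the start; x along the axis towards the sensing end; about 0.36 kg
- housing_tip (a point): centre of the flat end of the housing's sensing end, on its axis, 85 mm from the housing's origin along its +x
- camera: stand of the inspection camera, fixed to the bench: foot 100 x 110 x 16 mm and a 22 mm post 85 mm behind (+x of) its origin, 313 mm high. Origin: on the bench straight below the lens glass; the lens looks to its -x side, 20 degrees below level
- cam_head: the camera on the stand: black lens 38 mm in diameter with a square metal body behind it. Origin: centre of the lens glass, 280 mm above the bench; its -x axis is the viewing direction (20 degrees below level), so the housing's x axis must be along its +x axis, sensing end raised by 20 degrees
- focus (a point): the point in the air, on the viewing axis 80 mm in front of the lens glass, where the housing's tip belongs
- shackle: bronze shackle, lying, about 60 x 70 x 14 mm; bystander
- blank: plain metal cylinder without a sensing end, upright, 40 mm diameter, 85 mm high; bystander
- offcut: flat white nylon plate 60 x 44 x 15 mm, lying; bystander
- driver: screwdriver, lying; bystander

How it is judged:
By the outcome, as a careful person would: the job done as asked, in the order asked, and still so for the second after the job is handed in, while the arm keeps its last pose, push and grip.
It also fails if it takes over 64 s, if anything falls off the work surface, if the arm or the gripper's body presses on something with over 40 N, if the wrist force passes 120 N, or if a joint passes its speed limit or range.

## Robot

A 7-joint arm with a two-finger parallel gripper is mounted at the origin on the work surface. World frame = base frame: x ahead of the robot, y to its left, z up, the work surface at z = 0. Lengths are in mm, angles in degrees, forces in N, time in s.
With the tool pointing down it reaches from about 425 to 875 mm from the base axis. Payload 8.4 kg.
Tool frame: the origin (TCP) lies midway between the tips of the shut fingers; the grasp point (between the pads) lies 19 mm behind it; z points along the fingers, y is the line along which they close (so a half turn about z gives the same grasp; the last joint's range is limited). The gripper opens to 85 mm and grips with 20 to 120 N. Pads are 22 mm wide; open, the fingers measure 114 mm over their backs; the gripper's body (76 mm by 85 mm) begins 54 mm behind the grasp point. The pads swing forward as they close: fully open they stand 13 mm farther back than shut.
Start: joints at [71.494, 19.091, 2.286, 83.961, -0.768, 76.965, -3.352], TCP at [144.238, -633.766, 231.308] pointing down, gripper open.
Joint ranges: [-147.57, 147.57], [-21.85, 119.76], [-74.77, 79.35], [14.55, 137.4], [-85.83, 265.84], [4.83, 119.75], [-152.11, 152.11]. Speed limits (degrees/s): [127.2, 127.2, 159.86, 159.86, 180, 180, 180].

## Interface

Orientations are given as [roll, pitch, yaw] about the fixed x, y, z axes, in that order (R = Rz(yaw) Ry(pitch) Rx(roll)).
In Python, from station import sensors, read_camera, job, finder gives the robot as it stands. The module is installed in compiled form; this text tells all that it offers.
- The arm moves only by the tool move_arm, never from a script. Its argument "moves" is a list of rows, each an object with "claw": the closure, from 0 (fully open) to 1 (shut); "linear": the shift along the tool's x, y, z in units of 1 m (1.0 is 1 m), a list of three; "delta_rot": the turn, a rotation vector about the tool's x, y, z in units of 2 pi rad (1.0 is 2 pi rad), a list of three. In form: [{"claw": claw, "linear": [dx, dy, dz], "delta_rot": [ax, ay, az]}, ...]. A call has 1 to 8 rows; each row is the pose to reach, as a shift and turn from the pose commanded when the call began, along the tool's axes at that moment, turning the shorter way round; what a row does not reach only later rows make up. A row lasts 1/12 s, in which the tool goes at most 41.7 mm and 7.16 degrees, less where a joint would pass 70% of its speed; a pose out of reach is approached as far as the arm can. A call with a number of a shift or a turn outside -1 to 1 is refused whole. A call with a gripper value outside its range is refused whole. The fingers move at their own pace and stop on an object; "grip_force" is the grip in N (left out, the last holds). Time passes only in rows, so rows that repeat a pose let the fingers close. It gives the time, the measured TCP pose, the force, the opening and the grip force at its end, in the units of the state.
- sensors.read_state(): the state, without advancing time (a new reading comes with each control period).
- read_camera(name): name is "scene" or "top"; returns a dict with "color" (480x640x3 uint8, red, green, blue), "z_map" (480x640 float32, mm along the optical axis (not along the pixel's ray), 0 where there is no reading), "fov_y" (degrees; the focal length in pixels is half the picture's height over the tangent of half this angle, whatever the lens; pixels are square), "cx", "cy" (the principal point, pixels), "rvec" (rotation vector, rad) and "tvec" (3), from world to camera coordinates, as OpenCV has them. Camera axes: x right, y down, z forward; pixel columns grow to the right and rows downward; lengths in mm; the calibration is good to about 2 mm. A picture is of the moment at which its call begins.
- job.job_done(): hands the job in; it is judged then, once.
Trained networks look in the newest picture that a camera, given by its name, has taken for a name from the list of things; names that differ only in an ending like _2 or _b are one class to them, and where a whole thing is asked for, a point or a joint stands for the part that bears it (a point fixed in the world has none). Each returns a list of dicts, best first, with "conf" (0 to 1); they miss things now and then, are a little off and sometimes report something else, mostly with a low value. They report only what shows in the picture. A call takes as long as a camera call.
- finder.outline_of(camera, name): "region" (480x640 bool, what is visible of it) and "pixel" ([column, row] in pixels, amid what is visible of it).
The state is a dict: "clock": time; "joint_positions": joint angles; "joint_vel": joint speeds; "joint_efforts": joint torques, N m; "tool_pos": TCP position; "tcp_rot": TCP orientation; "wrist_force": force on the tool from outside, world axes, zero at the start; "moment": the same for the moment, N m; "finger_gap": opening from 0.0 (shut) to 1.0 (fully open); "grip_force": force on a finger pad.
Only numpy, scipy, OpenCV 4.12 (cv2) and the standard library are available. Lean on these libraries where they do the work, as an engineer would, in place of code of your own. Each camera call takes 0.05 s, during which the arm holds its last target. There are 200 camera calls.

## Working session

There is one attempt and no reset: what is moved stays moved. The work goes in short steps, Python scripts to look and compute and a tool call to move; the robot and the scene stay as the last step left them, time stands still between calls to the robot, and variables do not carry over. Pictures are saved under pics/ and viewed, at most 10 in all, crops included, and the job is handed in when it is done.

Besides the shell and the picture viewer there is one more tool, called after "Request:" as name(argument=value, ...), one argument or row to a line, values as JSON. move_arm: Moves the arm, as the interface text tells. Its arguments: {"type":"object","properties":{"moves":{"type":"array","items":{"type":"object","properties":{"claw":{"type":"number"},"linear":{"type":"array","items":{"type":"number","minimum":-1,"maximum":1}},"delta_rot":{"type":"array","items":{"type":"number","minimum":-1,"maximum":1}}}}},"grip_force":{"type":"number"}},"required":["moves"]}

```bash
mkdir -p pics; cat > h.py <<'E'
import numpy as np, cv2
from scipy.spatial.transform import Rotation as R
from station import sensors, read_camera, job, finder
def cam(n):
    c=read_camera(n); c['f']=240/np.tan(np.radians(c['fov_y'])/2)
    c['R']=cv2.Rodrigues(np.array(c['rvec'],float))[0]; c['t']=np.array(c['tvec'],float).ravel(); return c
def cloud(c,m=None):
    z=c['z_map']; ok=z>0
    if m is not None: ok&=m
    v,u=np.nonzero(ok); d=z[v,u]
    p=np.c_[(u-c['cx'])/c['f']*d,(v-c['cy'])/c['f']*d,d]
    return (p-c['t'])@c['R']
def save(c,n): cv2.imwrite('pics/'+n,c['color'][:,:,::-1])
E
python3 - <<'E'
from h import *
print(sensors.read_state())
for n in ['scene','top']:
    c=cam(n); save(c,n+'1.png'); print(n,c['f'],c['t']@-c['R'])
    for k in ['kit_box','block','jar','cradle','housing','camera','cam_head','blank','offcut','shackle','driver']:
        for o in finder.outline_of(n,k)[:2]:
            p=cloud(c,o['region'])
            if len(p)<5: print(n,k,o['conf'],'few');continue
            print(n,k,round(o['conf'],2),np.round(o['pixel']),len(p),'med',np.round(np.median(p,0)),'lo',np.round(np.percentile(p,2,axis=0)),'hi',np.round(np.percentile(p,98,axis=0)))
E
```

```text
{'clock': 0.0, 'joint_positions': array([71.49415229, 19.13070122,  2.28513562, 84.01324253, -0.76768154,
       76.96759876, -3.3522294 ]), 'joint_vel': array([ 0.0422852 ,  0.02938294,  0.06282723, -0.01983694,  0.0455437 ,
       -0.00163983,  0.04885155]), 'joint_efforts': array([ 1.08866941e-03, -6.58547831e+01,  1.36648804e+00, -4.05553830e+01,
        1.68769341e-02,  1.25898945e-02, -1.46749386e-05]), 'tool_pos': array([ 144.10681662, -633.32487648,  230.41470038]), 'tcp_rot': array([-1.79903936e+02,  6.73076820e-03,  1.28201843e+01]), 'wrist_force': array([-0.21742342,  0.38080808, -0.2749566 ]), 'moment': array([-0.03681659, -0.04770748, -0.00495072]), 'grip_force': 0.0, 'finger_gap': 1.0016552258265412}
scene 555.1335769957836 [1184.31718395  409.89666722  928.35439466]
scene kit_box 0.71 [326. 259.] 1629 med [482. -53.   9.] lo [424. -91.   0.] hi [546. -12.  35.]
scene block 0.72 [401. 290.] 1082 med [516. 146.  60.] lo [429. 100.  -0.] hi [529. 167.  74.]
scene block 0.5 [425. 401.] 912 med [716. 294.  76.] lo [687. 275.   8.] hi [724. 311.  88.]
scene jar 0.73 [492. 31
[... 1872 characters left out ...]
 hi [866.  39. 340.]
top cam_head 0.46 [464. 362.] 745 med [ 285. -312.   19.] lo [ 239. -355.   -5.] hi [ 384. -229.   28.]
top blank 0.88 [200. 185.] 408 med [696. 286.  80.] lo [683. 272.   2.] hi [719. 308.  90.]
top blank 0.59 [314.  90.] 1296 med [821.  15. 323.] lo [769. -11. 290.] hi [865.  37. 340.]
top offcut 0.74 [201. 186.] 391 med [696. 286.  80.] lo [683. 272.   3.] hi [719. 307.  90.]
top offcut 0.59 [345. 216.] 446 med [636. -49.  14.] lo [607. -75.   5.] hi [666. -24.  21.]
top driver 0.79 [464. 360.] 640 med [ 288. -311.   20.] lo [ 239. -351.   -4.] hi [ 365. -243.   29.]
top driver 0.75 [479. 257.] 1041 med [ 518. -356.   61.] lo [ 458. -398.   14.] hi [ 586. -319.   70.]
```

View pics/scene1.png

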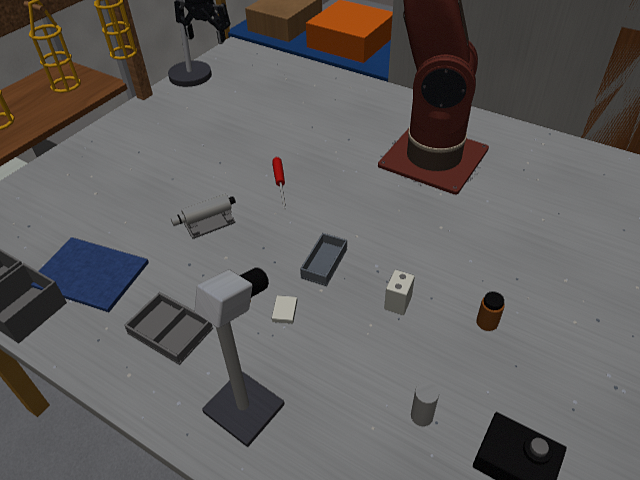

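View pics/top1.png

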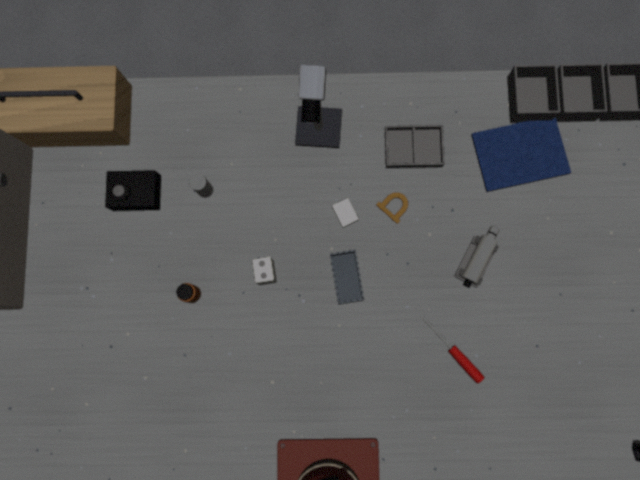

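Scene: kit box (326,259), block (400,290) and jar (491,310); housing in its cradle (205,212), with the sensing end pointing left; camera at (230,300). Top: box (347,277), block (264,270), jar (188,293), housing (480,258) with sensing end up at (493,231), lens (312,110) facing down the picture. Next I measure these precisely.

```bash
cat > m.py <<'E'
from h import *
def rect(p,tag):
    r=cv2.minAreaRect(p[:,:2].astype(np.float32)); print(tag,len(p),np.round(r[0],1),np.round(r[1],1),round(r[2],1),'z',np.round(np.median(p[:,2]),1))
def msk(n,k,px,grow=0):
    o=[o for o in finder.outline_of(n,k) if np.hypot(*(np.array(o['pixel'])-px))<25]
    if not o: return None
    m=o[0]['region'].astype(np.uint8)
    return (cv2.dilate(m,np.ones((grow,grow))) if grow else m).astype(bool)
E
python3 - <<'E'
from m import *
for n,P in [('scene',dict(kit_box=(326,259),block=(400,290),jar=(492,310),housing=(200,210),cam_head=(228,295),camera=(234,365))),('top',dict(kit_box=(349,276),block=(264,266),jar=(188,294),housing=(481,260),cam_head=(312,90),camera=(314,117)))]:
    c=cam(n)
    a=cloud(c); g=a[(abs(a[:,0]-550)<100)&(abs(a[:,1]-30)<40)]; print(n,'bench z',np.round(np.percentile(g[:,2],[20,50,80]),1))
    for k,px in P.items():
        m=msk(n,k,px,5)
        if m is None: print(n,k,'none'); continue
        p=cloud(c,m)
        if k=='kit_box': rect(p[(p[:,2]>27)&(p[:,2]<40)],n+' box rim')
        if k=='block': rect(p[(p[:,2]>66)&(p[:,2]<76)],n+' block top')
        if k=='jar':
            q=p[(p[:,2]>74)&(p[:,2]<84)]; rect(q,n+' cap'); print(cv2.minEnclosingCircle(q[:,:2].astype(np.float32)))
        if k=='housing':
            q=p[p[:,2]>30]; q=q[np.linalg.norm(q[:,:2]-np.median(q[:,:2],0),axis=1)<100]
            from scipy.optimize import least_squares
            mu=np.median(q,0)
            w,V=np.linalg.eigh(np.cov((q-mu).T)); d=V[:,2]; d=d*np.sign(d[0])
            yaw=np.arctan2(d[1],d[0])
            def ax(x): return np.array([np.cos(x[2])*np.cos(x[3]),np.sin(x[2])*np.cos(x[3]),np.sin(x[3])])
            def f(x,q):
                u=ax(x); v=q-[mu[0]+x[0],mu[1]+x[1],x[4]]; return np.linalg.norm(v-np.outer(v@u,u),axis=1)-20
            s=(q-mu)@d; qq=q[abs(s)<45]
            r=least_squares(f,[0,0,yaw,0,47],args=(qq,),loss='soft_l1'); x=r.x;u=ax(x)
            o=np.array([mu[0]+x[0],mu[1]+x[1],x[4]]); s=(q-o)@u; rr=f(x,q)+20
            print(n,'hous',np.round(o,1),'yaw',np.degrees(x[2]),'pitch',np.degrees(x[3]),'med|r|',np.median(abs(r.fun)))
            for a0 in range(-90,100,5):
                t=(s>=a0)&(s<a0+5)
                if t.sum()>2: print((a0,int(t.sum()),round(float(np.median(rr[t])),1),round(float(np.percentile(q[t,2],95)))),end=' ')
            print()
            print('end s',np.percentile(s,[0,1,99,100]))
        if k=='camera': 
            rect(p[(p[:,2]>11)&(p[:,2]<21)],n+' foot')
        if k=='cam_head':
            q=p[p[:,2]>250]; col=None; rect(q,n+' head'); np.save(n+'_head.npy',q)
E
```

```text
scene bench z [-0.5  1.   2.4]
scene box rim 345 [483.8 -49. ] [124.1  64. ] 8.3 z 31.7
scene block top 489 [500.  142.2] [60.6 44.3] 8.7 z 71.0
scene cap 259 [450.8 318.2] [37.8 35.9] 23.5 z 78.9
((451.9792785644531, 317.990966796875), 20.147401809692383)
scene hous [ 556.6 -378.3   47.3] yaw -28.3816269571759 pitch -0.5679068041906807 med|r| 1.3626609953637576
(-90, 44, 20.1, 68) (-85, 42, 20.0, 68) (-80, 40, 20.0, 69) (-75, 31, 19.7, 68) (-70, 38, 20.3, 70) (-65, 34, 19.5, 67) (-60, 36, 19.7, 70) (-55, 38, 19.6, 69) (-50, 36, 19.7, 69) (-45, 36, 19.8, 70) (-40, 36, 20.6, 70) (-35, 39, 19.7, 68) (-30, 35, 20.0, 68) (-25, 38, 19.4, 68) (-20, 35, 20.2, 69) (-15, 42, 20.3, 68) (-10, 42, 19.5, 69) (-5, 40, 20.0, 68) (0, 46, 19.8, 68) (5, 49, 18.3, 67) (10, 19, 11.3, 60) (15, 21, 11.8, 60) (20, 23, 11.4, 61) (25, 19, 10.4, 60) (30, 22, 11.8, 60) (35, 21, 9.7, 60) 
end s [-115.78436169 -112.74082777   37.1557793    39.30897392]
scene head 2865 [824.8  17. ] [ 51.6 118.1] 84.3 z 319.7
scene foot 2793 [836. -63.] [282.3 116.5] 74.5 z 16.5
top bench z [-3.6 -1.   1.7]
top box rim 237 [482.4 -49.7] [120.3  61.9] 8.3 z 31.0
top block top 382 [497.4 141.7] [55.8 43.7] 8.4 z 69.4
top cap 180 [449.6 318.4] [35.3 36. ] 77.6 z 77.5
((449.2670593261719, 318.614990234375), 18.85268211364746)
top hous [ 2746.7 -1594.4    52.9] yaw -29.026901412934734 pitch 0.16177459142415923 med|r| 1.4843561204922935

end s [-2622.24628352 -2620.18908869 -2470.11149028 -2466.95074622]
top head 1336 [821.   15.7] [ 50.4 113.2] 85.2 z 322.9
top foot 1171 [854.2  12.8] [109.9 101.8] 85.1 z 15.2
```

```bash
python3 - <<'E'
from m import *
from scipy.optimize import least_squares
for n,px,hx in [('scene',(200,210),(228,295)),('top',(481,260),(312,90))]:
    c=cam(n)
    m=msk(n,'housing',px,5); p=cloud(c,m); q=p[(p[:,2]>40)&(p[:,2]<75)]
    yaw=np.radians(-28.5); mu=np.array([517,-356.5])
    def fr(x):
        u=np.array([np.cos(x[1]),np.sin(x[1])]); v=np.array([-u[1],u[0]]); return u,v
    def prof(x,q):
        u,v=fr(x); d=q[:,:2]-mu; return d@u, d@v-x[0]
    s0,_=prof([0,yaw],q)
    qq=q[(s0>-45)&(s0<45)&(q[:,2]>50)]
    r=least_squares(lambda x: np.hypot(prof(x,qq)[1],qq[:,2]-x[2])-20,[0,yaw,47],loss='soft_l1')
    s,l=prof(r.x,q); rr=np.hypot(l,q[:,2]-r.x[2]); u,v=fr(r.x)
    print(n,'axis pt',mu+r.x[0]*v,'yaw',np.degrees(r.x[1]),'z',r.x[2],'res',np.median(abs(r.fun)))
    k=(rr<23)&(rr>0); print(' s range',np.percentile(s[k],[0,1,99,100]), 'barrel+end (z>62):',np.percentile(s[q[:,2]>63],[1,99]))
    q=np.load(n+'_head.npy')
    for yw in (-4.9,):
        y=np.radians(yw);t=np.radians(20)
        U=np.array([np.cos(t)*np.cos(y),np.cos(t)*np.sin(y),np.sin(t)]);V=np.array([-np.sin(y),np.cos(y),0]);W=np.cross(U,V)
        d=(q-[772,20,280])
        a,b,w=d@U,d@V,d@W
        print(' head a',np.percentile(a,[0,.5,1,5]),'b',np.percentile(b,[1,99]),'w',np.percentile(w,[1,99]))
        for a0 in range(-10,60,6):
            k=(a>=a0)&(a<a0+6)
            if k.sum()>4: print('  ',a0,k.sum(),'b',np.round(np.percentile(b[k],[3,97]),1),'w',np.round(np.percentile(w[k],[3,97]),1))
    # yaw from lens+body fit: dark lens cylinder r19
        k=(a>-5)&(a<38)&(abs(b)<30)
        g=least_squares(lambda x:(lambda e:np.hypot(e@np.array([-np.sin(x[2]),np.cos(x[2]),0]), e@np.cross([np.cos(t)*np.cos(x[2]),np.cos(t)*np.sin(x[2]),np.sin(t)],[-np.sin(x[2]),np.cos(x[2]),0]))-19)(q[k]-[772,20+x[0],280+x[1]]),[0,0,y],loss='soft_l1')
        print('  lens fit: axis through x=772, y,z=',20+g.x[0],280+g.x[1],'yaw',np.degrees(g.x[2]),np.median(abs(g.fun)),k.sum())
E
```

```text
scene axis pt [ 516.77077622 -356.92110135] yaw -28.56137553956732 z 47.85344171512332 res 1.3469856426894147
 s range [-70.83594186 -68.00738837  83.12575248  84.3276675 ] barrel+end (z>62): [-53.31543216  53.9538848 ]
 head a [-0.25713771  2.6614223   4.18813279 13.36830761] b [-22.2691568   26.14245262] w [-44.8073118  26.8675664]
   -4 10 b [-6.3 18.5] w [-2.8 18.8]
   2 66 b [-7.8 18.6] w [-5.2 20.2]
   8 74 b [-9.3 19.1] w [-4.8 19.9]
   14 78 b [-8.7 19.1] w [-4.6 20.1]
   20 73 b [-9.  19.1] w [-4.2 20.1]
   26 82 b [-9.1 19.4] w [-8.3 19.9]
   32 68 b [-6.9 19.3] w [-3.9 20.1]
   38 13 b [-5.7 18.9] w [-4.8 19.5]
   44 44 b [-17.6  24.9] w [-19.3  25.7]
   50 150 b [-19.2  26.5] w [-16.8  26.7]
   56 148 b [-19.3  25.8] w [-18.3  26.8]
  lens fit: axis through x=772, y,z= 19.634575016320582 280.46832295818695 yaw -4.3065381167326215 0.5522266565781386 451
top axis pt [ 516.8012876  -356.86207306] yaw -28.758795179514443 z 45.84625552072292 res 1.643830954879249
 s range [-71.68913288 -70.25459286  80.0972984   83.4966303 ] barrel+end (z>62): [-56.07943494  51.59683731]
 head a [-1.55473137 -0.52232386  0.32637511  5.71577482] b [-24.98834705  23.74612628] w [-6.68078051 28.91989305]
   -4 31 b [-16.2  16.2] w [ 0.3 20.3]
   2 57 b [-17.5  17.1] w [ 5.4 20.7]
   8 56 b [-17.1  16.2] w [ 6.4 18.8]
   14 57 b [-17.6  17. ] w [ 5.2 20.5]
   20 57 b [-18.5  17.1] w [ 4.3 20. ]
   26 58 b [-18.   17.7] w [ 1.4 20.1]
   32 59 b [-17.8  17.9] w [ 4.7 21.3]
   38 63 b [-17.7  18.9] w [ 0.3 20.3]
   44 83 b [-24.1  22.2] w [ 3.4 29.1]
   50 80 b [-25.1  22.5] w [14.  28.2]
   56 81 b [-24.4  22.8] w [18.5 28.4]
  lens fit: axis through x=772, y,z= 19.977860879820007 278.9364392370904 yaw -4.572117393794679 1.1966282557688181 375
```

Request:
move_arm(
  moves=[
    {"claw": 0, "linear": [0, 0, 0], "delta_rot": [0, 0, 0]},
  ],
  grip_force=30,
)

```text
clock: 2.18
tool_pos: [144.2, -633.8, 231.3]
tcp_rot: [-180.0, 0.0, 12.8]
wrist_force: [0.6, 0.2, 0.2]
finger_gap: 0.999
grip_force: 0.0
```

```bash
cat > plan.py <<'E'
import numpy as np
from scipy.spatial.transform import Rotation as R
def plan(p,rpy,wps):
    p=np.array(p,float); Rc=R.from_euler('xyz',rpy,degrees=True)
    for q,e in wps:
        Rn=R.from_euler('xyz',e,degrees=True)
        l=Rc.inv().apply(np.array(q)-p)/1000; d=(Rc.inv()*Rn).as_rotvec()/(2*np.pi)
        print(q,'lin',np.round(l,4).tolist(),'rot',np.round(d,5).tolist(), 'mm',round(1000*np.linalg.norm(l))); p=np.array(q,float);Rc=Rn
E
python3 - <<'E'
from plan import *
D=lambda y:[180,0,y]
plan([144.2,-633.8,231.3],D(12.82),[([300,-400,220],D(8.5)),([460,-130,200],D(8.5)),([497.8,141.9,140],D(8.5)),([497.8,141.9,40],D(8.5))])
E
```

```text
[300, -400, 220] lin [0.2038, -0.1934, 0.0113] rot [0.0, -0.0, 0.012] mm 281
[460, -130, 200] lin [0.1982, -0.2434, 0.02] rot [0.0, 0.0, 0.0] mm 314
[497.8, 141.9, 140] lin [0.0776, -0.2633, 0.06] rot [0.0, 0.0, 0.0] mm 281
[497.8, 141.9, 40] lin [0.0, -0.0, 0.1] rot [0.0, 0.0, 0.0] mm 100
```

Request:
move_arm(
  moves=[
    {"claw": 0, "linear": [0.102, -0.097, 0.0056], "delta_rot": [0, 0, 0.006]},
    {"claw": 0, "linear": [0.2038, -0.1934, 0.0113], "delta_rot": [0, 0, 0.012]},
    {"claw": 0, "linear": [0.2038, -0.1934, 0.0113], "delta_rot": [0, 0, 0.012]},
    {"claw": 0, "linear": [0.2038, -0.1934, 0.0113], "delta_rot": [0, 0, 0.012]},
    {"claw": 0, "linear": [0.2038, -0.1934, 0.0113], "delta_rot": [0, 0, 0.012]},
    {"claw": 0, "linear": [0.2038, -0.1934, 0.0113], "delta_rot": [0, 0, 0.012]},
    {"claw": 0, "linear": [0.2038, -0.1934, 0.0113], "delta_rot": [0, 0, 0.012]},
    {"claw": 0, "linear": [0.2038, -0.1934, 0.0113], "delta_rot": [0, 0, 0.012]},
  ],
)

```text
clock: 2.85
tool_pos: [304.6, -394.2, 220.3]
tcp_rot: [-179.9, -0.1, 9.0]
wrist_force: [0.8, -0.3, 0.4]
finger_gap: 1.006
grip_force: 0.0
```

Request:
move_arm(
  moves=[
    {"claw": 0, "linear": [0.1982, -0.2434, 0.02], "delta_rot": [0, 0, 0]},
    {"claw": 0, "linear": [0.1982, -0.2434, 0.02], "delta_rot": [0, 0, 0]},
    {"claw": 0, "linear": [0.1982, -0.2434, 0.02], "delta_rot": [0, 0, 0]},
    {"claw": 0, "linear": [0.1982, -0.2434, 0.02], "delta_rot": [0, 0, 0]},
    {"claw": 0, "linear": [0.1982, -0.2434, 0.02], "delta_rot": [0, 0, 0]},
    {"claw": 0, "linear": [0.1982, -0.2434, 0.02], "delta_rot": [0, 0, 0]},
    {"claw": 0, "linear": [0.1982, -0.2434, 0.02], "delta_rot": [0, 0, 0]},
    {"claw": 0, "linear": [0.1982, -0.2434, 0.02], "delta_rot": [0, 0, 0]},
  ],
)

```text
clock: 3.52
tool_pos: [461.9, -125.3, 200.3]
tcp_rot: [-180.0, -0.1, 8.7]
wrist_force: [0.5, -0.5, -0.4]
finger_gap: 1.0
grip_force: 0.0
```

Request:
move_arm(
  moves=[
    {"claw": 0, "linear": [0.0776, -0.2633, 0.06], "delta_rot": [0, 0, 0]},
    {"claw": 0, "linear": [0.0776, -0.2633, 0.06], "delta_rot": [0, 0, 0]},
    {"claw": 0, "linear": [0.0776, -0.2633, 0.06], "delta_rot": [0, 0, 0]},
    {"claw": 0, "linear": [0.0776, -0.2633, 0.06], "delta_rot": [0, 0, 0]},
    {"claw": 0, "linear": [0.0776, -0.2633, 0.06], "delta_rot": [0, 0, 0]},
    {"claw": 0, "linear": [0.0776, -0.2633, 0.06], "delta_rot": [0, 0, 0]},
    {"claw": 0, "linear": [0.0776, -0.2633, 0.06], "delta_rot": [0, 0, 0]},
    {"claw": 0, "linear": [0.0776, -0.2633, 0.06], "delta_rot": [0, 0, 0]},
  ],
)

```text
clock: 4.18
tool_pos: [497.0, 149.0, 139.3]
tcp_rot: [-179.8, 0.0, 8.9]
wrist_force: [-1.0, 0.5, 0.0]
finger_gap: 0.999
grip_force: 0.0
```

Request:
move_arm(
  moves=[
    {"claw": 0, "linear": [0, 0, 0], "delta_rot": [0, 0, 0]},
    {"claw": 0, "linear": [0, 0, 0], "delta_rot": [0, 0, 0]},
    {"claw": 0, "linear": [0, 0, 0], "delta_rot": [0, 0, 0]},
  ],
)

```text
clock: 4.43
tool_pos: [498.2, 140.5, 140.2]
tcp_rot: [180.0, -0.0, 8.4]
wrist_force: [-0.1, -0.1, 0.4]
finger_gap: 0.999
grip_force: 0.0
```

Request:
move_arm(
  moves=[
    {"claw": 0, "linear": [0, 0, 0.03], "delta_rot": [0, 0, 0]},
    {"claw": 0, "linear": [0, 0, 0.06], "delta_rot": [0, 0, 0]},
    {"claw": 0, "linear": [0, 0, 0.08], "delta_rot": [0, 0, 0]},
    {"claw": 0, "linear": [0, 0, 0.095], "delta_rot": [0, 0, 0]},
    {"claw": 0, "linear": [0, 0, 0.1], "delta_rot": [0, 0, 0]},
    {"claw": 0, "linear": [0, 0, 0.1], "delta_rot": [0, 0, 0]},
  ],
)

```text
clock: 4.93
tool_pos: [497.4, 140.5, 39.3]
tcp_rot: [180.0, 0.1, 8.4]
wrist_force: [-0.9, 0.7, 0.9]
finger_gap: 1.0
grip_force: 0.0
```

Request:
move_arm(
  moves=[
    {"claw": 1, "linear": [0, 0, 0], "delta_rot": [0, 0, 0]},
    {"claw": 1, "linear": [0, 0, 0], "delta_rot": [0, 0, 0]},
    {"claw": 1, "linear": [0, 0, 0], "delta_rot": [0, 0, 0]},
    {"claw": 1, "linear": [0, 0, 0], "delta_rot": [0, 0, 0]},
    {"claw": 1, "linear": [0, 0, 0], "delta_rot": [0, 0, 0]},
    {"claw": 1, "linear": [0, 0, 0], "delta_rot": [0, 0, 0]},
    {"claw": 1, "linear": [0, 0, 0], "delta_rot": [0, 0, 0]},
    {"claw": 1, "linear": [0, 0, 0], "delta_rot": [0, 0, 0]},
  ],
  grip_force=35,
)

```text
clock: 5.6
tool_pos: [498.7, 141.9, 41.2]
tcp_rot: [180.0, -0.1, 8.5]
wrist_force: [-1.5, -1.4, 6.2]
finger_gap: 0.508
grip_force: 35.2
```

```bash
python3 - <<'E'
from plan import *
D=lambda y:[180,0,y]
plan([497.8,141.9,40],D(8.5),[([497.8,141.9,110],D(8.5)),([458.6,-53,110],D(8.3)),([458.6,-53,46],D(8.3))])
E
```

```text
[497.8, 141.9, 110] lin [-0.0, 0.0, -0.07] rot [0.0, 0.0, 0.0] mm 70
[458.6, -53, 110] lin [-0.0676, 0.187, 0.0] rot [0.0, -0.0, 0.00056] mm 199
[458.6, -53, 46] lin [0.0, -0.0, 0.064] rot [0.0, 0.0, 0.0] mm 64
```

Request:
move_arm(
  moves=[
    {"claw": 1, "linear": [0, 0, -0.015], "delta_rot": [0, 0, 0]},
    {"claw": 1, "linear": [0, 0, -0.035], "delta_rot": [0, 0, 0]},
    {"claw": 1, "linear": [0, 0, -0.055], "delta_rot": [0, 0, 0]},
    {"claw": 1, "linear": [0, 0, -0.07], "delta_rot": [0, 0, 0]},
    {"claw": 1, "linear": [0, 0, -0.07], "delta_rot": [0, 0, 0]},
  ],
)

```text
clock: 6.02
tool_pos: [499.7, 142.7, 113.2]
tcp_rot: [180.0, -0.3, 8.5]
wrist_force: [0.9, 0.3, -0.4]
finger_gap: 0.511
grip_force: 36.6
```

Request:
move_arm(
  moves=[
    {"claw": 1, "linear": [-0.01, 0.028, 0], "delta_rot": [0, 0, 0.0005]},
    {"claw": 1, "linear": [-0.022, 0.06, 0], "delta_rot": [0, 0, 0.0005]},
    {"claw": 1, "linear": [-0.035, 0.097, 0], "delta_rot": [0, 0, 0.0005]},
    {"claw": 1, "linear": [-0.048, 0.132, 0], "delta_rot": [0, 0, 0.0005]},
    {"claw": 1, "linear": [-0.06, 0.165, 0], "delta_rot": [0, 0, 0.0005]},
    {"claw": 1, "linear": [-0.0676, 0.187, 0], "delta_rot": [0, 0, 0.0005]},
    {"claw": 1, "linear": [-0.0676, 0.187, 0], "delta_rot": [0, 0, 0.0005]},
    {"claw": 1, "linear": [-0.0676, 0.187, 0], "delta_rot": [0, 0, 0.0005]},
  ],
)

```text
clock: 6.68
tool_pos: [458.1, -54.4, 109.4]
tcp_rot: [180.0, 0.0, 8.1]
wrist_force: [-0.0, 0.3, -1.7]
finger_gap: 0.511
grip_force: 36.7
```

```bash
python3 - <<'E'
from m import *
c=cam('scene'); save(c,'s2.png'); cv2.imwrite('pics/s2c.png',cv2.resize(c['color'][180:330,240:440,::-1],(800,600)))
print(sensors.read_state()['tool_pos'])
a=cloud(c)
k=(abs(a[:,0]-459)<75)&(abs(a[:,1]+53)<75)&(a[:,2]>60)&(a[:,2]<95); rect(a[k],'side pts')
yw=np.radians(8.3);u=np.array([np.cos(yw),np.sin(yw)]);v=np.array([-u[1],u[0]]);d=a[k][:,:2]-[458.6,-53]
print('u',np.percentile(d@u,[1,5,50,90,95,99]),'v',np.percentile(d@v,[1,5,90,95,99]),'zmin',np.percentile(a[(abs(a[:,0]-459)<45)&(abs(a[:,1]+53)<35)&(a[:,2]>50),2],[0,1,3]))
E
```

```text
[458.42761982 -52.88717179 109.5787464 ]
side pts 210 [468.7 -40.1] [36.6 66.3] 55.8 z 83.7
u [-23.11127255 -14.99489837  25.94630582  28.50870579  28.90529071
  30.5738796 ] v [-22.40144121 -19.1749303   21.3701061   21.77573339  22.33826089] zmin [68.56665513 79.89782827 96.95343726]
```

Request:
move_arm(
  moves=[
    {"claw": 1, "linear": [0, 0, 0.015], "delta_rot": [0, 0, 0]},
    {"claw": 1, "linear": [0, 0, 0.03], "delta_rot": [0, 0, 0]},
    {"claw": 1, "linear": [0, 0, 0.042], "delta_rot": [0, 0, 0]},
    {"claw": 1, "linear": [0, 0, 0.052], "delta_rot": [0, 0, 0]},
    {"claw": 1, "linear": [0, 0, 0.06], "delta_rot": [0, 0, 0]},
    {"claw": 1, "linear": [0, 0, 0.064], "delta_rot": [0, 0, 0]},
    {"claw": 1, "linear": [0, 0, 0.0655], "delta_rot": [0, 0, 0]},
    {"claw": 1, "linear": [0, 0, 0.0655], "delta_rot": [0, 0, 0]},
  ],
)

```text
clock: 7.4
tool_pos: [458.8, -52.3, 45.0]
tcp_rot: [-180.0, 0.0, 8.4]
wrist_force: [-3.1, 2.0, 4.4]
finger_gap: 0.511
grip_force: 37.3
```

Request:
move_arm(
  moves=[
    {"claw": 0.4, "linear": [0, 0, 0.0005], "delta_rot": [0, 0, 0]},
    {"claw": 0.2, "linear": [0, 0, 0.0005], "delta_rot": [0, 0, 0]},
    {"claw": 0, "linear": [0, 0, 0], "delta_rot": [0, 0, 0]},
    {"claw": 0, "linear": [0, 0, 0], "delta_rot": [0, 0, 0]},
    {"claw": 0, "linear": [0, 0, -0.03], "delta_rot": [0, 0, 0]},
    {"claw": 0, "linear": [0, 0, -0.07], "delta_rot": [0, 0, 0]},
    {"claw": 0, "linear": [0, 0, -0.1], "delta_rot": [0, 0, 0]},
    {"claw": 0, "linear": [0, 0, -0.1], "delta_rot": [0, 0, 0]},
  ],
)

```text
clock: 8.07
tool_pos: [462.1, -53.0, 150.5]
tcp_rot: [179.8, -0.5, 8.3]
wrist_force: [1.6, 0.1, 0.1]
finger_gap: 1.0
grip_force: 0.0
```

```bash
python3 - <<'E'
from plan import *
D=lambda y:[180,0,y]
plan([458.6,-53,144.5],D(8.3),[([455,140,145],D(8.3)),([450.3,318.3,140],D(8.3)),([450.3,318.3,38],D(8.3)),([450.3,318.3,138],D(8.3)),([513,-44.9,138],D(8.3))])
E
```

```text
[455, 140, 145] lin [0.0243, -0.1915, -0.0005] rot [0.0, 0.0, 0.0] mm 193
[450.3, 318.3, 140] lin [0.0211, -0.1771, 0.005] rot [0.0, 0.0, 0.0] mm 178
[450.3, 318.3, 38] lin [0.0, -0.0, 0.102] rot [0.0, 0.0, 0.0] mm 102
[450.3, 318.3, 138] lin [-0.0, 0.0, -0.1] rot [0.0, 0.0, 0.0] mm 100
[513, -44.9, 138] lin [0.0096, 0.3684, 0.0] rot [0.0, 0.0, 0.0] mm 369
```

Request:
move_arm(
  moves=[
    {"claw": 0, "linear": [0.0045, -0.0369, 0.0004], "delta_rot": [0, 0, 0]},
    {"claw": 0, "linear": [0.0454, -0.3686, 0.0045], "delta_rot": [0, 0, 0]},
    {"claw": 0, "linear": [0.0454, -0.3686, 0.0045], "delta_rot": [0, 0, 0]},
    {"claw": 0, "linear": [0.0454, -0.3686, 0.0045], "delta_rot": [0, 0, 0]},
    {"claw": 0, "linear": [0.0243, -0.1915, 0], "delta_rot": [0, 0, 0]},
    {"claw": 0, "linear": [0.0243, -0.1915, 0], "delta_rot": [0, 0, 0]},
    {"claw": 0, "linear": [0.0243, -0.1915, 0], "delta_rot": [0, 0, 0]},
  ],
)

```text
clock: 8.65
tool_pos: [454.8, 142.1, 144.7]
tcp_rot: [-180.0, -0.0, 8.6]
wrist_force: [0.4, -0.2, 0.1]
finger_gap: 1.001
grip_force: 0.0
```

Request:
move_arm(
  moves=[
    {"claw": 0, "linear": [0.005, -0.04, 0.0045], "delta_rot": [0, 0, 0]},
    {"claw": 0, "linear": [0.01, -0.08, 0.0045], "delta_rot": [0, 0, 0]},
    {"claw": 0, "linear": [0.0143, -0.12, 0.0045], "delta_rot": [0, 0, 0]},
    {"claw": 0, "linear": [0.0185, -0.155, 0.0045], "delta_rot": [0, 0, 0]},
    {"claw": 0, "linear": [0.0211, -0.1771, 0.0045], "delta_rot": [0, 0, 0]},
    {"claw": 0, "linear": [0.0211, -0.1771, 0.0045], "delta_rot": [0, 0, 0]},
    {"claw": 0, "linear": [0.0211, -0.1771, 0.0045], "delta_rot": [0, 0, 0]},
    {"claw": 0, "linear": [0.0211, -0.1771, 0.0045], "delta_rot": [0, 0, 0]},
  ],
)

```text
clock: 9.32
tool_pos: [450.9, 316.5, 139.6]
tcp_rot: [179.9, 0.0, 8.2]
wrist_force: [-0.4, -0.7, -0.2]
finger_gap: 1.003
grip_force: 0.0
```

Now down to TCP z 38 and grip; the arm is out of the box's view, so check the block meanwhile.

Request:
move_arm(
  moves=[
    {"claw": 0, "linear": [0, 0, 0.03], "delta_rot": [0, 0, 0]},
    {"claw": 0, "linear": [0, 0, 0.06], "delta_rot": [0, 0, 0]},
    {"claw": 0, "linear": [0, 0, 0.08], "delta_rot": [0, 0, 0]},
    {"claw": 0, "linear": [0, 0, 0.095], "delta_rot": [0, 0, 0]},
    {"claw": 0, "linear": [0, 0, 0.102], "delta_rot": [0, 0, 0]},
    {"claw": 0, "linear": [0, 0, 0.102], "delta_rot": [0, 0, 0]},
    {"claw": 0, "linear": [0, 0, 0.102], "delta_rot": [0, 0, 0]},
  ],
)

```text
clock: 9.9
tool_pos: [450.9, 317.4, 38.5]
tcp_rot: [180.0, -0.0, 8.2]
wrist_force: [0.3, 1.0, -0.3]
finger_gap: 0.998
grip_force: 0.0
```

Request:
move_arm(
  moves=[
    {"claw": 1, "linear": [0, 0, 0], "delta_rot": [0, 0, 0]},
    {"claw": 1, "linear": [0, 0, 0], "delta_rot": [0, 0, 0]},
    {"claw": 1, "linear": [0, 0, 0], "delta_rot": [0, 0, 0]},
    {"claw": 1, "linear": [0, 0, 0], "delta_rot": [0, 0, 0]},
    {"claw": 1, "linear": [0, 0, 0], "delta_rot": [0, 0, 0]},
    {"claw": 1, "linear": [0, 0, 0], "delta_rot": [0, 0, 0]},
    {"claw": 1, "linear": [0, 0, 0], "delta_rot": [0, 0, 0]},
    {"claw": 1, "linear": [0, 0, 0], "delta_rot": [0, 0, 0]},
  ],
  grip_force=35,
)

```text
clock: 10.57
tool_pos: [450.7, 318.6, 38.9]
tcp_rot: [-180.0, -0.1, 8.3]
wrist_force: [-0.3, -0.1, 5.6]
finger_gap: 0.503
grip_force: 34.9
```

```bash
cat > box.py <<'E'
from m import *
yw=np.radians(8.3);u=np.array([np.cos(yw),np.sin(yw)]);v=np.array([-u[1],u[0]])
def box(n='top'):
    c=cam(n); a=cloud(c); d=a[:,:2]-[482.8,-49.5]; s=np.c_[d@u,d@v,a[:,2]]
    s=s[(abs(s[:,0])<80)&(abs(s[:,1])<50)]
    t=s[(s[:,2]>65)&(s[:,2]<78)]; print(n,'block-top u,v',np.percentile(t[:,:2],[1,99],axis=0).round(1).tolist(),'z',np.median(t[:,2]))
    t=s[(s[:,2]>78)&(s[:,2]<90)]; 
    if len(t)>5: print('cap u,v',np.percentile(t[:,:2],[1,99],axis=0).round(1).tolist(),'z',np.median(t[:,2]))
    r=s[(s[:,2]>28)&(s[:,2]<36)]; print('rim',np.percentile(r[:,:2],[1,99],axis=0).round(1).tolist())
    return c
E
python3 -c "
from box import *
box()"
```

```text
top block-top u,v [[-52.7, -20.3], [2.1, 22.6]] z 72.48642880718943
cap u,v [[-48.5, -13.9], [-3.1, 20.8]] z 78.99885215680236
rim [[-60.3, -30.9], [59.1, 30.7]]
```

Request:
move_arm(
  moves=[
    {"claw": 1, "linear": [0, 0, -0.015], "delta_rot": [0, 0, 0]},
    {"claw": 1, "linear": [0, 0, -0.04], "delta_rot": [0, 0, 0]},
    {"claw": 1, "linear": [0, 0, -0.07], "delta_rot": [0, 0, 0]},
    {"claw": 1, "linear": [0, 0, -0.09], "delta_rot": [0, 0, 0]},
    {"claw": 1, "linear": [0, 0, -0.1], "delta_rot": [0, 0, 0]},
    {"claw": 1, "linear": [0, 0, -0.1], "delta_rot": [0, 0, 0]},
  ],
)

```text
clock: 11.12
tool_pos: [451.3, 319.1, 140.2]
tcp_rot: [-179.9, -0.2, 8.3]
wrist_force: [0.4, 0.3, -0.9]
finger_gap: 0.501
grip_force: 36.3
```

Request:
move_arm(
  moves=[
    {"claw": 1, "linear": [0.0005, 0.02, 0], "delta_rot": [0, 0, 0]},
    {"claw": 1, "linear": [0.0013, 0.05, 0], "delta_rot": [0, 0, 0]},
    {"claw": 1, "linear": [0.0022, 0.085, 0], "delta_rot": [0, 0, 0]},
    {"claw": 1, "linear": [0.0031, 0.12, 0], "delta_rot": [0, 0, 0]},
    {"claw": 1, "linear": [0.004, 0.155, 0], "delta_rot": [0, 0, 0]},
    {"claw": 1, "linear": [0.0049, 0.19, 0], "delta_rot": [0, 0, 0]},
    {"claw": 1, "linear": [0.0058, 0.225, 0], "delta_rot": [0, 0, 0]},
    {"claw": 1, "linear": [0.0067, 0.26, 0], "delta_rot": [0, 0, 0]},
  ],
)

```text
clock: 11.78
tool_pos: [493.6, 59.8, 136.5]
tcp_rot: [180.0, 0.1, 8.3]
wrist_force: [1.1, 0.1, -1.4]
finger_gap: 0.505
grip_force: 36.3
```

Request:
move_arm(
  moves=[
    {"claw": 1, "linear": [0.0009, 0.035, 0], "delta_rot": [0, 0, 0]},
    {"claw": 1, "linear": [0.0018, 0.068, 0], "delta_rot": [0, 0, 0]},
    {"claw": 1, "linear": [0.0024, 0.093, 0], "delta_rot": [0, 0, 0]},
    {"claw": 1, "linear": [0.0028, 0.1084, 0], "delta_rot": [0, 0, 0]},
    {"claw": 1, "linear": [0.0028, 0.1084, 0], "delta_rot": [0, 0, 0]},
    {"claw": 1, "linear": [0.0028, 0.1084, 0], "delta_rot": [0, 0, 0]},
    {"claw": 1, "linear": [0.0028, 0.1084, 0], "delta_rot": [0, 0, 0]},
  ],
)

```text
clock: 12.37
tool_pos: [512.3, -44.0, 137.0]
tcp_rot: [-179.9, 0.1, 8.4]
wrist_force: [-0.5, 0.4, -1.5]
finger_gap: 0.498
grip_force: 36.3
```

```bash
python3 - <<'E'
from box import *
c=cam('scene'); save(c,'s3.png'); cv2.imwrite('pics/s3c.png',cv2.resize(c['color'][180:330,240:440,::-1],(800,600)))
m=msk('scene','jar',(326,230),0)
print([ (o['conf'],o['pixel']) for o in finder.outline_of('scene','jar')])
print(sensors.read_state()['tool_pos'])
E
```

```text
[(0.73, [318.3, 230.9])]
[512.73006892 -43.61278181 137.69873988]
```

View pics/s3c.png

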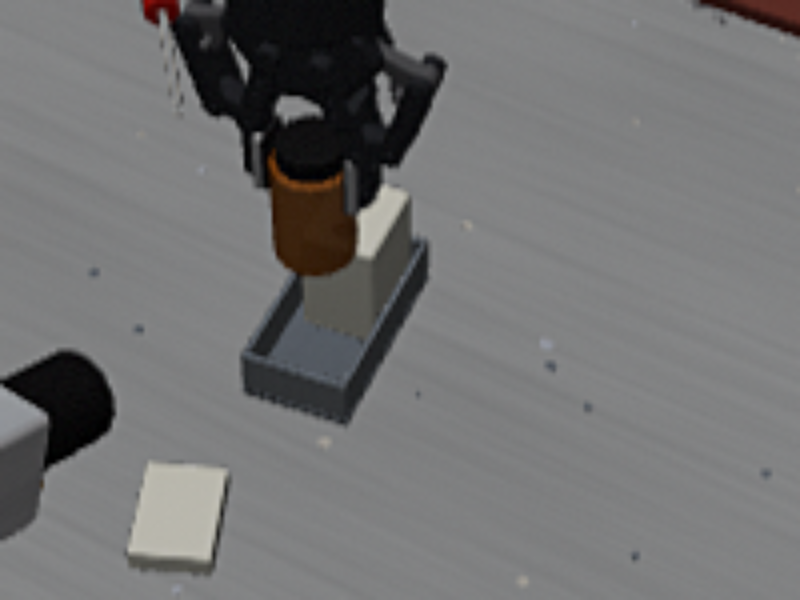

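The crop shows the block upright in the box's far end and the jar held upright (313,200) above the free end. Lower and release.

Request:
move_arm(
  moves=[
    {"claw": 1, "linear": [0, 0, 0.025], "delta_rot": [0, 0, 0]},
    {"claw": 1, "linear": [0, 0, 0.045], "delta_rot": [0, 0, 0]},
    {"claw": 1, "linear": [0, 0, 0.062], "delta_rot": [0, 0, 0]},
    {"claw": 1, "linear": [0, 0, 0.076], "delta_rot": [0, 0, 0]},
    {"claw": 1, "linear": [0, 0, 0.086], "delta_rot": [0, 0, 0]},
    {"claw": 1, "linear": [0, 0, 0.092], "delta_rot": [0, 0, 0]},
    {"claw": 1, "linear": [0, 0, 0.095], "delta_rot": [0, 0, 0]},
    {"claw": 1, "linear": [0, 0, 0.0955], "delta_rot": [0, 0, 0]},
  ],
)

```text
clock: 13.18
tool_pos: [513.4, -44.4, 43.1]
tcp_rot: [180.0, -0.0, 8.4]
wrist_force: [0.1, 0.8, -1.4]
finger_gap: 0.5
grip_force: 36.3
```

Request:
move_arm(
  moves=[
    {"claw": 0.4, "linear": [0, 0, 0], "delta_rot": [0, 0, 0]},
    {"claw": 0.2, "linear": [0, 0, 0], "delta_rot": [0, 0, 0]},
    {"claw": 0, "linear": [0, 0, 0], "delta_rot": [0, 0, 0]},
    {"claw": 0, "linear": [0, 0, 0], "delta_rot": [0, 0, 0]},
    {"claw": 0, "linear": [0, 0, -0.03], "delta_rot": [0, 0, 0]},
    {"claw": 0, "linear": [0, 0, -0.07], "delta_rot": [0, 0, 0]},
    {"claw": 0, "linear": [0, 0, -0.1], "delta_rot": [0, 0, 0]},
    {"claw": 0, "linear": [0, 0, -0.1], "delta_rot": [0, 0, 0]},
  ],
)

```text
clock: 13.85
tool_pos: [516.5, -44.7, 148.8]
tcp_rot: [179.8, -0.5, 8.3]
wrist_force: [1.8, 0.6, 0.1]
finger_gap: 1.001
grip_force: 0.0
```

```bash
python3 - <<'E'
from plan import *
D=lambda y:[180,0,y]
plan([513,-45.1,142.5],D(8.3),[([516,-356.4,150],D(-28.65)),([516,-356.4,28],D(-28.65)),([516,-356.4,150],D(-28.65))])
t=np.radians(20);y=np.radians(-4.7)
u=np.array([np.cos(t)*np.cos(y),np.cos(t)*np.sin(y),np.sin(t)])
o=np.array([771.5,19.8,280])-165*u; print('housing origin',o,u)
Rt=R.from_euler('xyz',[180,-20,-4.7],degrees=True) ; print(Rt.as_matrix().round(3)); tcp=o+19*Rt.as_matrix()[:,2]; print('tcp',tcp)
plan([516,-356.4,150],D(-28.65),[([525,-200,230],D(-16)),([540,-60,tcp[2]],[180,-10,-8]),(tcp-u*40,[180,-20,-4.7]),(tcp,[180,-20,-4.7])])
E
```

```text
[516, -356.4, 150] lin [-0.042, 0.3085, -0.0075] rot [0.0, -0.0, 0.10264] mm 311
[516, -356.4, 28] lin [0.0, -0.0, 0.122] rot [0.0, 0.0, 0.0] mm 122
[516, -356.4, 150] lin [0.0, 0.0, -0.122] rot [0.0, 0.0, 0.0] mm 122
housing origin [616.97208833  32.50450697 223.56667635] [ 0.9365328  -0.07699701  0.34202014]
[[ 0.937 -0.082  0.341]
 [-0.077 -0.997 -0.028]
 [ 0.342  0.    -0.94 ]]
tcp [623.44861951  31.97203918 205.71251656]
[525, -200, 230] lin [-0.0671, -0.1416, -0.08] rot [0.0, 0.0, -0.03514] mm 176
[540, -60, np.float64(205.71251655633242)] lin [-0.0242, -0.1387, 0.0243] rot [0.00194, 0.02773, -0.02217] mm 143
[585.98730759  35.05191965 192.03171082] lin [0.0294, -0.1005, 0.0191] rot [0.00238, 0.02777, -0.00887] mm 106
[623.44861951  31.97203918 205.71251656] lin [0.04, 0.0, -0.0] rot [0.0, 0.0, 0.0] mm 40
```

Request:
move_arm(
  moves=[
    {"claw": 0, "linear": [-0.0025, 0.02, -0.0075], "delta_rot": [0, 0, 0.006]},
    {"claw": 0, "linear": [-0.007, 0.055, -0.0075], "delta_rot": [0, 0, 0.02]},
    {"claw": 0, "linear": [-0.0125, 0.094, -0.0075], "delta_rot": [0, 0, 0.034]},
    {"claw": 0, "linear": [-0.018, 0.134, -0.0075], "delta_rot": [0, 0, 0.047]},
    {"claw": 0, "linear": [-0.0235, 0.174, -0.0075], "delta_rot": [0, 0, 0.06]},
    {"claw": 0, "linear": [-0.029, 0.214, -0.0075], "delta_rot": [0, 0, 0.073]},
    {"claw": 0, "linear": [-0.0345, 0.253, -0.0075], "delta_rot": [0, 0, 0.087]},
    {"claw": 0, "linear": [-0.0345, 0.253, -0.0075], "delta_rot": [0, 0, 0.10264]},
  ],
)

```text
clock: 14.52
tool_pos: [512.4, -310.5, 149.0]
tcp_rot: [179.8, -0.0, -29.5]
wrist_force: [-1.5, -0.6, -0.4]
finger_gap: 0.999
grip_force: 0.0
```

```bash
python3 - <<'E'
from box import *
c=box(); box('scene')
from plan import plan
print(sensors.read_state()['tool_pos'])
b=np.array([513,-45.1,142.5])+R.from_euler('xyz',[180,0,8.3],degrees=True).apply([-34.5,253,-7.5]); print(b)
plan(b,[180,0,-28.65],[([516,-356.4,150],[180,0,-28.65])])
E
```

```text
top block-top u,v [[-52.6, -20.2], [48.2, 22.7]] z 72.28337946469313
cap u,v [[-44.4, -16.1], [46.1, 19.9]] z 80.97760380112739
rim [[-60.1, -30.9], [59.3, 30.8]]
scene block-top u,v [[-51.0, -19.6], [52.1, 23.5]] z 74.25432575779534
cap u,v [[-34.3, -16.2], [50.3, 18.9]] z 82.70016313295656
rim [[-56.1, -30.7], [62.6, 31.5]]
[ 514.27948376 -302.76999556  149.19948809]
[ 515.38347913 -300.43031357  150.        ]
[516, -356.4, 150] lin [0.0274, 0.0488, 0.0] rot [0.0, 0.0, 0.0] mm 56
```

Request:
move_arm(
  moves=[
    {"claw": 0, "linear": [0.014, 0.025, 0], "delta_rot": [0, 0, 0]},
    {"claw": 0, "linear": [0.0274, 0.0488, 0], "delta_rot": [0, 0, 0]},
    {"claw": 0, "linear": [0.0274, 0.0488, 0], "delta_rot": [0, 0, 0]},
    {"claw": 0, "linear": [0.0274, 0.0488, 0], "delta_rot": [0, 0, 0]},
    {"claw": 0, "linear": [0.0274, 0.0488, 0.03], "delta_rot": [0, 0, 0]},
    {"claw": 0, "linear": [0.0274, 0.0488, 0.05], "delta_rot": [0, 0, 0]},
    {"claw": 0, "linear": [0.0274, 0.0488, 0.05], "delta_rot": [0, 0, 0]},
    {"claw": 0, "linear": [0.0274, 0.0488, 0.05], "delta_rot": [0, 0, 0]},
  ],
)

```text
clock: 15.28
tool_pos: [516.0, -354.1, 99.5]
tcp_rot: [-179.9, 0.1, -28.4]
wrist_force: [-1.0, 0.3, 0.2]
finger_gap: 1.0
grip_force: 0.0
```

Request:
move_arm(
  moves=[
    {"claw": 0, "linear": [0, 0, 0.02], "delta_rot": [0, 0, 0]},
    {"claw": 0, "linear": [0, 0, 0.04], "delta_rot": [0, 0, 0]},
    {"claw": 0, "linear": [0, 0, 0.055], "delta_rot": [0, 0, 0]},
    {"claw": 0, "linear": [0, 0, 0.066], "delta_rot": [0, 0, 0]},
    {"claw": 0, "linear": [0, 0, 0.072], "delta_rot": [0, 0, 0]},
    {"claw": 0, "linear": [0, 0, 0.072], "delta_rot": [0, 0, 0]},
    {"claw": 0, "linear": [0, 0, 0.072], "delta_rot": [0, 0, 0]},
  ],
)

```text
clock: 15.87
tool_pos: [516.7, -356.2, 29.0]
tcp_rot: [-180.0, -0.1, -28.6]
wrist_force: [-0.4, -0.2, 0.3]
finger_gap: 1.001
grip_force: 0.0
```

Request:
move_arm(
  moves=[
    {"claw": 1, "linear": [0, 0, 0], "delta_rot": [0, 0, 0]},
    {"claw": 1, "linear": [0, 0, 0], "delta_rot": [0, 0, 0]},
    {"claw": 1, "linear": [0, 0, 0], "delta_rot": [0, 0, 0]},
    {"claw": 1, "linear": [0, 0, 0], "delta_rot": [0, 0, 0]},
    {"claw": 1, "linear": [0, 0, 0], "delta_rot": [0, 0, 0]},
    {"claw": 1, "linear": [0, 0, 0], "delta_rot": [0, 0, 0]},
    {"claw": 1, "linear": [0, 0, 0], "delta_rot": [0, 0, 0]},
    {"claw": 1, "linear": [0, 0, 0], "delta_rot": [0, 0, 0]},
  ],
  grip_force=90,
)

```text
clock: 16.53
tool_pos: [516.3, -356.7, 29.1]
tcp_rot: [180.0, -0.1, -28.6]
wrist_force: [-3.6, -0.2, 6.1]
finger_gap: 0.442
grip_force: 89.4
```

Request:
move_arm(
  moves=[
    {"claw": 1, "linear": [0, 0, 0], "delta_rot": [0, 0, 0]},
    {"claw": 1, "linear": [0, 0, -0.01], "delta_rot": [0, 0, 0]},
    {"claw": 1, "linear": [0, 0, -0.03], "delta_rot": [0, 0, 0]},
    {"claw": 1, "linear": [0, 0, -0.05], "delta_rot": [0, 0, 0]},
    {"claw": 1, "linear": [0, 0, -0.075], "delta_rot": [0, 0, 0]},
    {"claw": 1, "linear": [0, 0, -0.1], "delta_rot": [0, 0, 0]},
    {"claw": 1, "linear": [0, 0, -0.122], "delta_rot": [0, 0, 0]},
    {"claw": 1, "linear": [0, 0, -0.122], "delta_rot": [0, 0, 0]},
  ],
)

```text
clock: 17.2
tool_pos: [518.2, -357.0, 155.3]
tcp_rot: [180.0, -0.4, -28.6]
wrist_force: [1.8, -0.3, -3.6]
finger_gap: 0.441
grip_force: 91.0
```

Request:
move_arm(
  moves=[
    {"claw": 1, "linear": [-0.007, -0.014, -0.01], "delta_rot": [0, 0, -0.0035]},
    {"claw": 1, "linear": [-0.018, -0.037, -0.022], "delta_rot": [0, 0, -0.009]},
    {"claw": 1, "linear": [-0.03, -0.063, -0.036], "delta_rot": [0, 0, -0.015]},
    {"claw": 1, "linear": [-0.042, -0.089, -0.05], "delta_rot": [0, 0, -0.021]},
    {"claw": 1, "linear": [-0.054, -0.114, -0.065], "delta_rot": [0, 0, -0.027]},
    {"claw": 1, "linear": [-0.0671, -0.1416, -0.08], "delta_rot": [0, 0, -0.03514]},
    {"claw": 1, "linear": [-0.0671, -0.1416, -0.08], "delta_rot": [0, 0, -0.03514]},
    {"claw": 1, "linear": [-0.0671, -0.1416, -0.08], "delta_rot": [0, 0, -0.03514]},
  ],
)

```text
clock: 17.87
tool_pos: [525.4, -196.9, 230.2]
tcp_rot: [-180.0, -0.0, -15.7]
wrist_force: [-0.4, -0.5, -4.4]
finger_gap: 0.44
grip_force: 91.1
```

Request:
move_arm(
  moves=[
    {"claw": 1, "linear": [-0.0024, -0.014, 0.0024], "delta_rot": [0.0002, 0.0028, -0.0022]},
    {"claw": 1, "linear": [-0.006, -0.035, 0.006], "delta_rot": [0.0005, 0.007, -0.0055]},
    {"claw": 1, "linear": [-0.0105, -0.06, 0.0105], "delta_rot": [0.0008, 0.012, -0.0095]},
    {"claw": 1, "linear": [-0.015, -0.086, 0.015], "delta_rot": [0.0012, 0.017, -0.0137]},
    {"claw": 1, "linear": [-0.0195, -0.112, 0.0195], "delta_rot": [0.0016, 0.0222, -0.0178]},
    {"claw": 1, "linear": [-0.0242, -0.1387, 0.0243], "delta_rot": [0.00194, 0.02773, -0.02217]},
    {"claw": 1, "linear": [-0.0242, -0.1387, 0.0243], "delta_rot": [0.00194, 0.02773, -0.02217]},
    {"claw": 1, "linear": [-0.0242, -0.1387, 0.0243], "delta_rot": [0.00194, 0.02773, -0.02217]},
  ],
)

```text
clock: 18.53
tool_pos: [538.6, -58.7, 204.2]
tcp_rot: [180.0, -9.8, -7.9]
wrist_force: [-0.3, -0.3, -3.6]
finger_gap: 0.444
grip_force: 91.2
```

Request:
move_arm(
  moves=[
    {"claw": 1, "linear": [0.004, -0.0135, 0.0026], "delta_rot": [0.0003, 0.0037, -0.0012]},
    {"claw": 1, "linear": [0.01, -0.034, 0.0065], "delta_rot": [0.0008, 0.0095, -0.003]},
    {"claw": 1, "linear": [0.017, -0.058, 0.011], "delta_rot": [0.0014, 0.016, -0.0051]},
    {"claw": 1, "linear": [0.024, -0.082, 0.0156], "delta_rot": [0.0019, 0.0227, -0.0072]},
    {"claw": 1, "linear": [0.0294, -0.1005, 0.0191], "delta_rot": [0.00238, 0.02777, -0.00887]},
    {"claw": 1, "linear": [0.0294, -0.1005, 0.0191], "delta_rot": [0.00238, 0.02777, -0.00887]},
    {"claw": 1, "linear": [0.0294, -0.1005, 0.0191], "delta_rot": [0.00238, 0.02777, -0.00887]},
    {"claw": 1, "linear": [0.0294, -0.1005, 0.0191], "delta_rot": [0.00238, 0.02777, -0.00887]},
  ],
)

```text
clock: 19.2
tool_pos: [585.5, 33.4, 191.2]
tcp_rot: [180.0, -19.9, -4.8]
wrist_force: [-0.1, -1.1, -4.6]
finger_gap: 0.441
grip_force: 91.3
```

Request:
move_arm(
  moves=[
    {"claw": 1, "linear": [0, 0, 0], "delta_rot": [0, 0, 0]},
    {"claw": 1, "linear": [0, 0, 0], "delta_rot": [0, 0, 0]},
    {"claw": 1, "linear": [0, 0, 0], "delta_rot": [0, 0, 0]},
  ],
)

```text
clock: 19.45
tool_pos: [586.0, 34.3, 192.0]
tcp_rot: [-180.0, -20.0, -4.8]
wrist_force: [-0.9, 0.2, -3.4]
finger_gap: 0.438
grip_force: 91.3
```

```bash
cat > fin.py <<'E'
from m import *
from scipy.optimize import least_squares
def fit(q,r,o,yaw,pit):
    def ax(x): return np.array([np.cos(x[3])*np.cos(x[2]),np.cos(x[3])*np.sin(x[2]),np.sin(x[3])])
    def fr(x):
        U=ax(x);V=np.cross([0,0,1],U);V/=np.linalg.norm(V);return U,V,np.cross(U,V)
    x0=[0,0,np.radians(yaw),np.radians(pit)]; U0,V0,W0=fr(x0)
    def pt(x): return o+x[0]*V0+x[1]*W0
    def f(x,q):
        U,V,W=fr(x);d=q-pt(x);return np.hypot(d@V,d@W)-r
    for it in range(3):
        e=f(x0,q); s=(q-pt(x0))@ax(x0); k=(abs(e)<[8,5,4][it])&(abs(s)<50)
        x0=least_squares(f,x0,args=(q[k],),loss='soft_l1').x
    return pt(x0),ax(x0),np.degrees(x0[2:]),k.sum(),f(x0,q)
def run(o,glass=(771.5,19.8,280),tag='x'):
    st=sensors.read_state(); print(st['tool_pos'].round(1),st['tcp_rot'].round(2),st['wrist_force'].round(1))
    for n in ['scene','top']:
        c=cam(n); save(c,f'{n}_{tag}.png'); L=finder.outline_of(n,'housing')
        for l in L: print(n,round(l['conf'],2),l['pixel'])
        a=cloud(c); p=a[np.linalg.norm(a-o,axis=1)<100]; 
        P,U,ang,k,e=fit(p,20,np.array(o),-4.7,20)
        d=p-P; s=d@U; rad=np.linalg.norm(d-np.outer(s,U),axis=1)
        tip=s[(rad<14)&(s>40)]; b=s[(rad>16)&(rad<22)]
        print(n,'axis pt',P.round(1),'yaw,pitch',ang.round(2),k,'tip s',np.percentile(tip,[50,98,100]).round(1) if len(tip) else None,'barrel s',np.percentile(b,[1,99]).round(1), 'offset of axis at glass', (P+U*((np.array(glass)-P)@U)-glass).round(1))
E
python3 - <<'E'
from fin import *
u=np.array([.93653,-.077,.34202]); run(np.array([616.97,32.5,223.57])-37.46/.93653*u,tag='f1')
E
```

```text
[586.   34.3 192. ] [-180.    -19.98   -4.77] [-0.9  0.2 -3.4]
scene 0.65 [320.5, 242.3]
scene axis pt [579.5  35.  209.7] yaw,pitch [-4.95 19.76] 485 tip s [75.  87.3 88.1] barrel s [-35.4  56.8] offset of axis at glass [ 0.2 -1.4 -1. ]
top axis pt [580.   35.3 208.5] yaw,pitch [-3.52 19.14] 288 tip s [68.3 83.9 84.4] barrel s [10.8 53.8] offset of axis at glass [ 1.7  3.6 -4.3]
```

Request:
move_arm(
  moves=[
    {"claw": 1, "linear": [0.006, 0, 0], "delta_rot": [0, 0, 0]},
    {"claw": 1, "linear": [0.016, 0, 0], "delta_rot": [0, 0, 0]},
    {"claw": 1, "linear": [0.026, 0, 0], "delta_rot": [0, 0, 0]},
    {"claw": 1, "linear": [0.034, 0, 0], "delta_rot": [0, 0, 0]},
    {"claw": 1, "linear": [0.0395, 0, 0], "delta_rot": [0, 0, 0]},
    {"claw": 1, "linear": [0.0395, 0, 0], "delta_rot": [0, 0, 0]},
    {"claw": 1, "linear": [0.0395, 0, 0], "delta_rot": [0, 0, 0]},
    {"claw": 1, "linear": [0.0395, 0, 0], "delta_rot": [0, 0, 0]},
  ],
)

```text
clock: 20.32
tool_pos: [622.6, 32.5, 205.1]
tcp_rot: [-180.0, -20.0, -4.7]
wrist_force: [-0.6, 0.8, -4.3]
finger_gap: 0.444
grip_force: 91.3
```

```bash
python3 - <<'E'
from fin import *
run(np.array([616.97,32.5,223.57]),tag='f2')
c=cv2.imread('pics/scene_f2.png')[200:440,180:500]; cv2.imwrite('pics/f2c.png',cv2.resize(c,(800,600)))
E
```

```text
[622.6  32.5 205.1] [-179.99  -19.95   -4.66] [-0.6  0.8 -4.3]
scene 0.88 [307.6, 249.5]
scene axis pt [617.2  32.9 222.9] yaw,pitch [-4.47 19.89] 536 tip s [73.7 86.1 87.5] barrel s [-42.5  56.1] offset of axis at glass [ 0.4  1.  -0.9]
top 0.73 [308.9, 185.4]
top axis pt [617.6  33.2 222. ] yaw,pitch [-4.33 19.14] 282 tip s [68.7 83.  83.1] barrel s [15.1 55.1] offset of axis at glass [ 1.5  1.6 -3.9]
```

View pics/f2c.png

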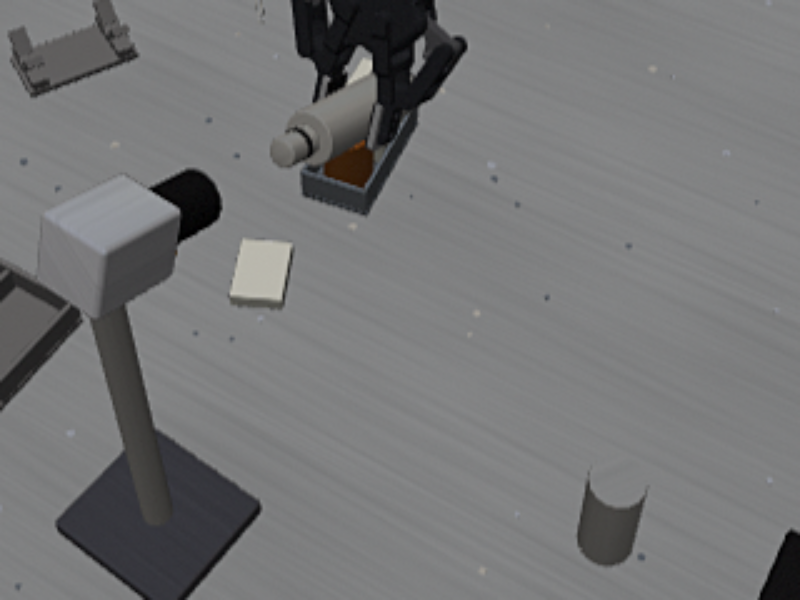

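View pics/top_f2.png

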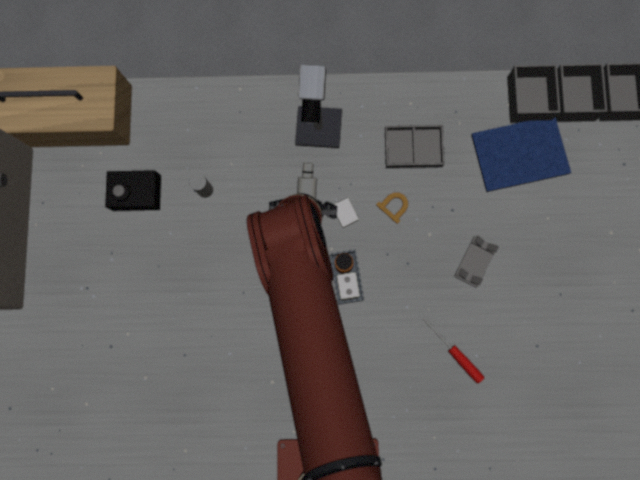

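Crop: the tip (290,150) points at the lens (205,200). Top view: the housing (308,175) lines up with the lens (311,110), the jar (345,262) and block (347,287) stand in the box, and the bystanders haven't moved. Raise 1 mm, settle, hand in.

Request:
move_arm(
  moves=[
    {"claw": 1, "linear": [0, 0, -0.001], "delta_rot": [0, 0, 0]},
    {"claw": 1, "linear": [0, 0, -0.001], "delta_rot": [0, 0, 0]},
    {"claw": 1, "linear": [0, 0, -0.001], "delta_rot": [0, 0, 0]},
    {"claw": 1, "linear": [0, 0, -0.001], "delta_rot": [0, 0, 0]},
    {"claw": 1, "linear": [0, 0, -0.001], "delta_rot": [0, 0, 0]},
    {"claw": 1, "linear": [0, 0, -0.001], "delta_rot": [0, 0, 0]},
    {"claw": 1, "linear": [0, 0, -0.001], "delta_rot": [0, 0, 0]},
    {"claw": 1, "linear": [0, 0, -0.001], "delta_rot": [0, 0, 0]},
  ],
)

```text
clock: 21.18
tool_pos: [622.6, 32.4, 206.5]
tcp_rot: [-180.0, -20.0, -4.7]
wrist_force: [-0.4, 0.3, -3.5]
finger_gap: 0.44
grip_force: 91.3
```

```bash
python3 -c "
from h import *
s=sensors.read_state();print(s['tool_pos'],s['joint_vel'].round(2),s['grip_force']);print(job.job_done())"
```

```text
[622.56217533  32.36458532 206.47851392] [ 0.05  0.11  0.04 -0.1   0.06  0.04 -0.05] 91.31175220012665
the job is handed in; nothing more can be done
None
```

The job is handed in at about 21 s: the block and jar stand released on the kit box floor, and the arm is holding the housing still, in line with the lens to within about 1–2 mm by the scene camera (the less reliable top view read up to 4 mm low), with its tip about 80 mm from the glass.

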